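Unstack the check weights into their dishes

ROBOT

A 7-joint arm with a two-finger parallel gripper is mounted at the origin on a cart in front of the work surface, level with it; the furniture and walls round the work are solid. World frame = base frame: x ahead of the robot, y to its left, z up, the work surface at z = 0. Lengths are in m, angles in rad, forces in N, time in s.
With the tool pointing down it reaches from about 0.425 to 0.875 m from the base axis. Payload 8.4 kg.
Tool frame: the origin (TCP) lies between the finger pads; the fingertips stand 25 mm ahead of it and the grasp point (between the pads) lies 6 mm ahead of it; z points along the fingers, y is the line along which they close (so a half turn about z gives the same grasp; the last joint's range is limited). The gripper opens to 85 mm and grips with 20 to 120 N. Pads are 22 mm wide; open, the fingers measure 114 mm over their backs; the gripper's body (76 mm by 85 mm) begins 54 mm behind the grasp point. The pads swing forward as they close: fully open they stand 13 mm farther back than shut.
Start: joints at [1.036, 0.333, 0.04, 1.465, -0.013, 1.343, -0.059], TCP at [0.274, -0.589, 0.256] pointing down, gripper open.
Joint ranges: [-2.58, 2.58], [-0.38, 2.09], [-1.3, 1.39], [0.25, 2.4], [-1.5, 4.64], [0.08, 2.09], [-2.65, 2.65]. Speed limits (rad/s): [2.22, 2.22, 2.79, 2.79, 3.14, 3.14, 3.14].

INTERFACE

Orientations are given as a 3x3 rotation matrix whose columns are the frame's x, y, z axes.
In Python, from bench import ctrl, vision gives the robot as it stands.
- The arm moves only by the tool carry_out, never from a script. Its argument "steps" is a list of rows, each a list of 3 entries, a list of its own where there are three numbers: the closure, from -1 (fully open) to 1 (shut), then the shift along the tool's x, y, z each as a share of 0.5 m, from -1 to 1, then the turn, a rotation vector about the tool's x, y, z each as a share of pi/4 rad, from -1 to 1. A call has 1 to 20 rows; each row is the pose to reach, as a shift and turn from the pose commanded when the call began, along the tool's axes at that moment; what a row does not reach only later rows make up. A row lasts 1/12 s, in which the tool goes at most 41.7 mm and 7.16 degrees, less where a joint would pass 70% of its speed; a pose out of reach is approached as far as the arm can. A call with a number of a shift or a turn outside -1 to 1 is refused whole. A call with a gripper value outside its range is refused whole. The fingers move at their own pace and stop on an object; "newtons" is the grip in N (left out, the last holds). Time passes only in rows, so rows that repeat a pose let the fingers close. It gives the time, the measured TCP pose, the force, the opening and the grip force at its end, in the units of the state.
- ctrl.get_obs(): the state, without advancing time (a new reading comes with each control period).
- vision.snapshot(name): name is "scene" or "top" or "wrist"; returns a dict with "image" (384x512x3 uint8, red, green, blue), "range_z" (384x512 float32, m along the optical axis (not along the pixel's ray), 0 where there is no reading), "vfov" (degrees; the focal length in pixels is half the picture's height over the tangent of half this angle, whatever the lens; pixels are square), "cx", "cy" (the principal point, pixels), "xyz" and "attitude" of the camera in the world. Camera axes: x right, y down, z forward; pixel columns grow to the right and rows downward; lengths in m; the calibration is good to about 2 mm. A picture is of the moment at which its call begins.
- ctrl.job_done(): hands the job in; it is judged then, once.
The state is a dict: "t": time; "joint_pos": joint angles; "qvel": joint speeds; "joint_efforts": joint torques, N m; "eef_pos": TCP position; "ee_rot": TCP orientation; "force": force on the tool from outside, world axes, zero at the start; "wrist_torque": the same for the moment, N m; "width": opening from 0.0 (shut) to 1.0 (fully open); "gripper_force": force on a finger pad.
Only numpy, scipy, OpenCV 4.12 (cv2) and the standard library are available. Lean on these libraries where they do the work, as an engineer would, in place of code of your own. Each camera call takes 0.05 s, during which the arm holds its last target. There are 200 camera calls.

TASK

Take the stack of four round check weights apart from the top down, and set each weight gently and upright in the dish of its own size: the smallest weight in the smallest dish and so on up to the largest in the largest. Do not tip a weight over, and leave the glass weighing bottle and the glass beaker that stand between the dishes where they are.

Things in the scene. Friction and masses are not known exactly. Their poses are not given: they have to be found in the camera images.
- weight_24_mid (a point): centre, half-way up, of the smallest check weight: a plain upright steel-coloured disc 24 mm in diameter and 30 mm tall, about 80 g (varies by 20 %), z axis up. All four start as one stack, largest at the bottom on the worktop, smallest on top, each centred to within 3 mm on the one below (its larger neighbour shows as a ring round it from above); nothing joins them.
- weight_36_mid (a point): centre, half-way up, of the second smallest check weight: a plain upright steel-coloured disc 36 mm in diameter and 30 mm tall, about 160 g (varies by 20 %), z axis up. All four start as one stack, largest at the bottom on the worktop, smallest on top, each centred to within 3 mm on the one below (its larger neighbour shows as a ring round it from above); nothing joins them.
- weight_48_mid (a point): centre, half-way up, of the second largest check weight: a plain upright steel-coloured disc 48 mm in diameter and 30 mm tall, about 300 g (varies by 20 %), z axis up. All four start as one stack, largest at the bottom on the worktop, smallest on top, each centred to within 3 mm on the one below (its larger neighbour shows as a ring round it from above); nothing joins them.
- weight_60_mid (a point): centre, half-way up, of the largest check weight: a plain upright steel-coloured disc 60 mm in diameter and 30 mm tall, about 500 g (varies by 20 %), z axis up. All four start as one stack, largest at the bottom on the worktop, smallest on top, each centred to within 3 mm on the one below (its larger neighbour shows as a ring round it from above); nothing joins them.
- dish_24_floor (a point): centre of the inner floor of the smallest dish: a low round grey plastic dish with a flat felted floor, fixed to the worktop, z axis up; 48 mm outside diameter, 40 mm inside, rim 9 mm above the worktop and 5 mm above this point. It is the place of the 24 mm weight.
- dish_36_floor (a point): centre of the inner floor of the second smallest dish: a low round grey plastic dish with a flat felted floor, fixed to the worktop, z axis up; 60 mm outside diameter, 52 mm inside, rim 9 mm above the worktop and 5 mm above this point. It is the place of the 36 mm weight.
- dish_48_floor (a point): centre of the inner floor of the second largest dish: a low round grey plastic dish with a flat felted floor, fixed to the worktop, z axis up; 72 mm outside diameter, 64 mm inside, rim 9 mm above the worktop and 5 mm above this point. It is the place of the 48 mm weight.
- dish_60_floor (a point): centre of the inner floor of the largest dish: a low round grey plastic dish with a flat felted floor, fixed to the worktop, z axis up; 84 mm outside diameter, 76 mm inside, rim 9 mm above the worktop and 5 mm above this point. It is the place of the 60 mm weight.
- weigh_bottle_mid (a point): centre, half-way up, of a loose clear glass weighing bottle with a knobbed lid, 39 mm in diameter and 59 mm tall with its knob, standing upright among the dishes; a bystander. The point is 27.5 mm above its foot.
- beaker_mid (a point): centre, half-way up, of a loose small glass beaker with a cream-coloured filling, about 53 mm in diameter and 58 mm tall, standing upright among the dishes; a bystander.
There are look-alikes about, which are no part of the job. Leave any yellow look-alike of the part that bears weight_60_mid alone.

How it is judged:
By the outcome, as a careful person would: the job done as asked, in the order asked, and still so for the second after the job is handed in, with the robot touching nothing.
It also fails if it takes over 115 s, if anything falls off the work surface, if the arm or the gripper's body presses on something with over 40 N, if the wrist force passes 120 N, or if a joint passes its speed limit or range.

## Working session

There is one attempt and no reset: what is moved stays moved. The work goes in short steps, Python scripts to look and compute and a tool call to move; the robot and the scene stay as the last step left them, time stands still between calls to the robot, and variables do not carry over. Pictures are saved under pics/ and viewed, at most 14 in all, crops included, and the job is handed in when it is done.

Besides the shell and the picture viewer there is one more tool, called after ">>>" as name(argument=value, ...), one argument or row to a line, values as JSON. carry_out: Moves the arm, as the interface text tells. Its arguments: {"type":"object","properties":{"steps":{"type":"array"},"newtons":{"type":"number"}},"required":["steps"]}

```bash
mkdir -p pics; ls; cat > h.py <<'E'
import numpy as np, cv2
from bench import ctrl, vision
def snap(n,f=None):
    s=vision.snapshot(n)
    if f: cv2.imwrite('pics/'+f,s['image'][...,::-1])
    np.savez('/tmp/'+n,**s)
    return s
def F(s): return s['image'].shape[0]/2/np.tan(np.radians(s['vfov'])/2)
def ray(s,u,v,z):
    "pixel onto plane of height z"
    d=np.array(s['attitude'])@np.array([(u-s['cx'])/F(s),(v-s['cy'])/F(s),1.])
    c=np.array(s['xyz']); return c+d*(z-c[2])/d[2]
def cloud(s):
    v,u=np.mgrid[:s['image'].shape[0],:s['image'].shape[1]]
    r=s['range_z']; p=np.stack([(u-s['cx'])/F(s)*r,(v-s['cy'])/F(s)*r,r],-1)
    return p@np.array(s['attitude']).T+np.array(s['xyz'])
E
python3 - <<'E'
from h import *
o=ctrl.get_obs(); print({k:np.round(v,4).tolist() for k,v in o.items()})
for n in ('top','scene'):
    s=snap(n,n+'0.png'); print(n,s['xyz'],np.round(s['attitude'],3).tolist(),s['vfov'],s['cx'],s['cy'])
E
```

```text
pics
{'t': 0.0, 'joint_pos': [1.0358, 0.3339, 0.0399, 1.4663, -0.0134, 1.3433, -0.0585], 'qvel': [-0.0013, 0.0017, 0.0009, 0.0015, -0.0005, 0.0011, 0.0009], 'joint_efforts': [0.0001, -65.8543, 1.3658, -40.5575, 0.0169, 0.0125, -0.0], 'eef_pos': [0.2742, -0.5889, 0.2554], 'ee_rot': [[0.9065, 0.4222, -0.0008], [0.4222, -0.9065, 0.0014], [-0.0001, -0.0016, -1.0]], 'force': [0.1029, -0.2355, -0.4094], 'wrist_torque': [-0.0071, 0.0264, 0.0537], 'gripper_force': 0.0, 'width': 0.9975}
top [ 0.49564633 -0.03415879  1.04030829] [[0.019, -0.998, 0.06], [-1.0, -0.019, 0.007], [-0.006, -0.06, -0.998]] 49.953231695329464 247.92582607992483 194.8377535283714
scene [-0.03350653 -0.51660585  0.65069994] [[0.67, -0.428, 0.607], [-0.743, -0.398, 0.538], [0.011, -0.811, -0.585]] 46.687764714938375 252.02957837048885 198.85246708525074
```

View pics/top0.png

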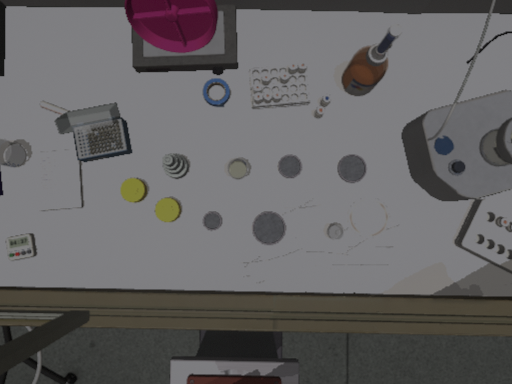

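View pics/scene0.png

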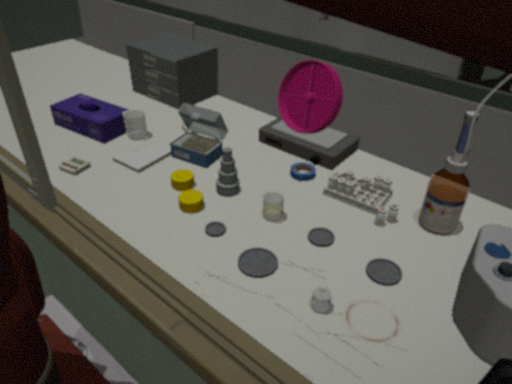

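The top view shows the stack near (175,166) and the beaker at (238,168). The dishes are near (213,220), (290,166), (351,168) and (268,228), and the bottle is at (335,231). The yellow look-alikes are at (133,190) and (167,209).

```bash
python3 - <<'E'
from h import *
s=dict(np.load('/tmp/top.npz'))
g=cv2.GaussianBlur(cv2.cvtColor(s['image'],cv2.COLOR_RGB2GRAY),(3,3),0)
m=(g<118).astype(np.uint8)
cs,_=cv2.findContours(m,cv2.RETR_EXTERNAL,cv2.CHAIN_APPROX_NONE)
for c in cs:
    (u,v),r=cv2.minEnclosingCircle(c)
    if 7<r<25 and 140<v<250 and 150<u<400:
        mm=np.zeros_like(g); cv2.drawContours(mm,[c],-1,1,-1); M=cv2.moments(mm,True); A=M['m00']
        u,v=M['m10']/A,M['m01']/A; p=ray(s,u,v,.009)
        print('blob',round(u,1),round(v,1),'xy',p.round(4),'diam',2*np.sqrt(A/np.pi)/F(s)*1.03, 'R',np.hypot(*p[:2]))
P=cloud(s)
# stack layers by depth, and glass
for n,(u,v) in dict(stack=(175,166),beaker=(238,168),bottle=(335,231)).items():
    q=P[v-18:v+18,u-18:u+18].reshape(-1,3); print(n,np.histogram(q[:,2],np.arange(-.01,.14,.01))[0])
    if n=='stack':
        for z in (.03,.06,.09,.12):
            t=q[abs(q[:,2]-z)<.006]; print(z,len(t), (t.min(0)+t.max(0))/2 if len(t) else '', np.ptp(t,axis=0) if len(t) else '')
im=s['image']
cv2.imwrite('pics/c1.png',cv2.resize(im[135:260,150:390],None,fx=3.3,fy=3.3,interpolation=cv2.INTER_CUBIC)[...,::-1])
E
```

```text
blob 334.5 230.4 xy [ 0.4733 -0.2438  0.009 ] diam 0.044493887708308394 R 0.5323830835422934
blob 268.6 227.8 xy [ 0.4767 -0.0798  0.009 ] diam 0.08777332882618501 R 0.4833300034601674
blob 212.1 220.4 xy [0.4923 0.0616 0.009 ] diam 0.05176254622086972 R 0.496179415896859
blob 175.7 207.3 xy [0.5232 0.1537 0.009 ] diam 0.03866158061823219 R 0.5452672245287078
blob 238.7 167.8 xy [ 0.6257 -0.0021  0.009 ] diam 0.05941446159027161 R 0.6256952975828681
blob 351.5 168.2 xy [ 0.6298 -0.2854  0.009 ] diam 0.07571262666497817 R 0.6914459927641948
blob 289.5 166.0 xy [ 0.6325 -0.1298  0.009 ] diam 0.06330178391547138 R 0.6456838635345248
blob 176.2 165.2 xy [0.6292 0.1557 0.009 ] diam 0.06952683670090463 R 0.6482128312504614
stack [369 411  16  64  86  15  66  54  17  53  35  11  50  48   0]
0.03 138 [0.62718858 0.15565036 0.03009157] [0.05962297 0.05720654 0.01102972]
0.06 111 [0.62929425 0.15684629 0.05992646] [0.04634291 0.0479641  0.01166111]
0.09 84 [0.62852981 0.15653493 0.08975787] [0.03300321 0.03445925 0.01056509]
0.12 94 [0.62901762 0.15662786 0.11920761] [0.02330785 0.0236078  0.0085671 ]
beaker [430 489  13 232  14  15  84  14   0   0   0   0   0   0   0]
bottle [474 590  10   8  37 137  27   6   0   0   0   0   0   0   0]
```

View pics/c1.png

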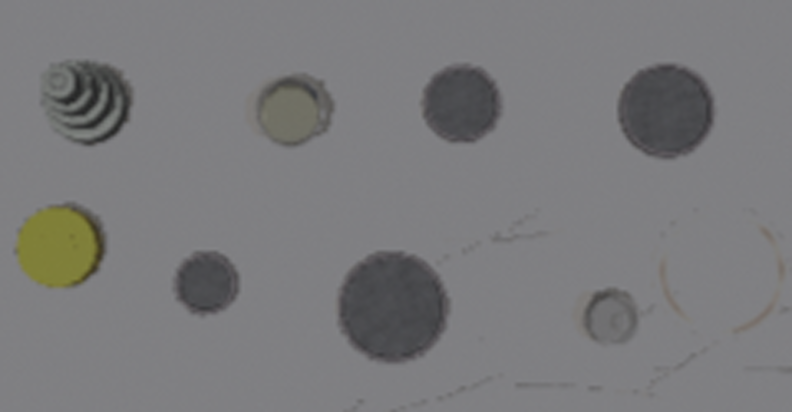

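```bash
python3 - <<'E'
from h import *
s=snap('wrist','w0.png'); o=ctrl.get_obs(); R=np.array(o['ee_rot'])
print(R.T@(s['xyz']-np.array(o['eef_pos'])),(R.T@np.array(s['attitude'])).round(3).tolist(),s['vfov'])
q=(cloud(s)-o['eef_pos'])@R
n=(s['range_z']>0)&(abs(q[...,0])<.03)&(q[...,2]<.06)&(abs(q[...,1])<.09)
print(n.sum()); t=q[n]
for y in np.arange(-.08,.08,.01):
    k=t[(t[:,1]>=y)&(t[:,1]<y+.01)]
    if len(k): print(round(y,3),len(k),k[:,2].max().round(4),k[:,2].min().round(4))
E
```

```text
[ 8.43996868e-02  8.23041705e-05 -1.16249053e-01] [[0.0, -0.944, -0.329], [1.0, -0.0, 0.001], [-0.001, -0.329, 0.944]] 71.5084929488757
35038
-0.08 536 -0.0323 -0.0646
-0.07 4508 -0.0277 -0.0664
-0.06 2455 0.007 -0.0663
-0.05 2962 0.0135 -0.053
-0.04 1542 -0.0345 -0.0646
-0.03 1895 -0.0464 -0.0712
-0.02 1873 -0.0459 -0.0717
-0.01 1736 -0.0453 -0.0712
-0.0 1732 -0.0454 -0.0715
0.01 1904 -0.046 -0.0715
0.02 1872 -0.0469 -0.0711
0.03 1576 -0.0356 -0.0651
0.04 2978 0.0131 -0.0538
0.05 2133 0.0063 -0.0663
0.06 4691 -0.0278 -0.0663
0.07 645 -0.0326 -0.0628
```

>>> carry_out(
  steps=[
    [0,[0.98,-0.75,0],[0,0,0.555]],
    [0,[0.98,-0.75,0],[0,0,0.555]],
    [0,[0.98,-0.75,0],[0,0,0.555]],
    [0,[0.98,-0.75,0],[0,0,0.555]],
    [0,[0.98,-0.75,0],[0,0,0.555]],
    [0,[0.98,-0.75,0],[0,0,0.555]],
    [0,[0.98,-0.75,0],[0,0,0.555]],
    [0,[0.98,-0.75,0],[0,0,0.555]],
    [0,[0.98,-0.75,0],[0,0,0.555]],
    [0,[0.98,-0.75,0],[0,0,0.555]],
    [0,[0.98,-0.75,0],[0,0,0.555]],
    [0,[0.98,-0.75,0],[0,0,0.555]],
    [0,[0.98,-0.75,0],[0,0,0.555]],
    [0,[0.98,-0.75,0],[0,0,0.555]],
    [0,[0.98,-0.75,0],[0,0,0.555]],
    [0,[0.98,-0.75,0],[0,0,0.555]],
    [0,[0.98,-0.75,0],[0,0,0.555]],
  ],
  newtons=25,
)

```text
t: 1.57
eef_pos: [0.5607, -0.0397, 0.2558]
ee_rot: [[1.0, 0.005, -0.001], [0.005, -1.0, 0.001], [-0.001, -0.001, -1.0]]
force: [-0.3, -0.4, -0.1]
width: 0.503
gripper_force: 0.0
```

```bash
python3 - <<'E'
from h import *
s=snap('wrist','w1.png'); o=ctrl.get_obs(); R=np.array(o['ee_rot'])
print(o['eef_pos'],R.round(4).tolist(),o['width'],o['t'])
q=(cloud(s)-o['eef_pos'])@R
n=(s['range_z']>0)&(abs(q[...,0])<.03)&(q[...,2]<.06)&(abs(q[...,1])<.09)
print(n.sum()); t=q[n]
for y in np.arange(-.08,.08,.01):
    k=t[(t[:,1]>=y)&(t[:,1]<y+.01)]
    if len(k): print(round(y,3),len(k),k[:,2].max().round(4),k[:,2].min().round(4))
E
```

```text
[ 0.56022817 -0.04192886  0.25588189] [[1.0, 0.0014, -0.0009], [0.0014, -1.0, -0.0], [-0.0009, 0.0, -1.0]] 0.4953576398360157 1.6167
34010
-0.07 910 -0.0434 -0.0667
-0.06 4265 -0.0205 -0.0669
-0.05 3204 -0.0174 -0.0665
-0.04 1145 0.0182 -0.0646
-0.03 3689 0.0242 -0.0718
-0.02 2382 -0.038 -0.0719
-0.01 1710 -0.0459 -0.0657
-0.0 1917 -0.0459 -0.0721
0.01 3159 0.0252 -0.0717
0.02 2550 0.021 -0.0664
0.03 1234 0.0192 -0.0325
0.04 5036 -0.0181 -0.0665
0.05 2564 -0.0233 -0.0666
0.06 245 -0.054 -0.0666
```

View pics/w1.png

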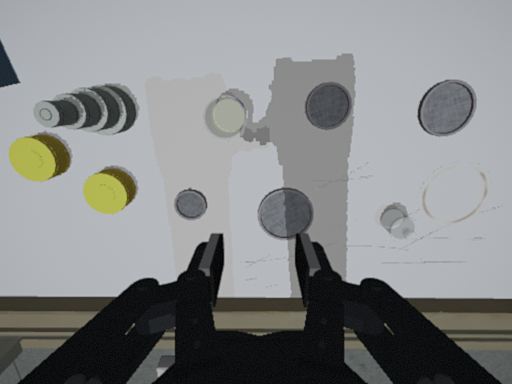

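The wrist view shows the stack at left (45–135, 110), the beaker at (228,115), and the dishes at (190,203), (285,212), (328,105) and (446,107). I'll cross-check positions with it.

```bash
cat >> h.py <<'E'
def layers(s,c,zs):
    q=cloud(s).reshape(-1,3); q=q[(s['range_z'].ravel()>0)&(np.hypot(*(q[:,:2]-c).T)<.05)]
    for z in zs:
        t=q[abs(q[:,2]-z)<.003]
        if len(t)>5:
            (x,y),r=cv2.minEnclosingCircle((t[:,:2]*1000).astype(np.float32)); print('layer',z,len(t),'c',round(x,1),round(y,1),'d',round(2*r,1),'zmed',np.median(t[:,2]).round(4))
def dishes(s,lo=60,hi=118):
    g=cv2.GaussianBlur(cv2.cvtColor(s['image'],cv2.COLOR_RGB2GRAY),(3,3),0)
    return g
E
python3 - <<'E'
from h import *
s=dict(np.load('/tmp/wrist.npz')); 
layers(s,[.629,.1565],(.03,.06,.09,.12)); layers(dict(np.load('/tmp/top.npz')),[.629,.1565],(.03,.06,.09,.12))
q=cloud(s)
for n,c in dict(d24=(.4923,.0616),d36=(.6325,-.1298),d48=(.6298,-.2854),d60=(.4767,-.0798)).items():
    m=(np.hypot(q[...,0]-c[0],q[...,1]-c[1])<.055)&(abs(q[...,2]-.006)<.012)
    g=cv2.cvtColor(s['image'],cv2.COLOR_RGB2GRAY)
    t=q[m&(q[...,2]>.0065)&(q[...,2]<.012)]
    (x,y),r=cv2.minEnclosingCircle((t[:,:2]*1000).astype(np.float32)); print(n,len(t),round(x,1),round(y,1),round(2*r,1),'mean rim',t.mean(0).round(4), 'floor z',np.median(q[(np.hypot(q[...,0]-c[0],q[...,1]-c[1])<.012)][:,2]).round(4))
E
```

```text
layer 0.03 488 c 628.8 153.9 d 59.6 zmed 0.0284
layer 0.06 473 c 631.1 154.9 d 47.8 zmed 0.0585
layer 0.09 438 c 631.0 155.0 d 35.6 zmed 0.0885
layer 0.12 532 c 630.1 155.4 d 24.3 zmed 0.1184
layer 0.03 121 c 627.2 156.2 d 59.9 zmed 0.0302
layer 0.06 95 c 629.2 156.8 d 48.2 zmed 0.0597
layer 0.09 72 c 629.1 156.8 d 35.4 zmed 0.0895
layer 0.12 84 c 628.6 156.7 d 23.7 zmed 0.1201
d24 200 494.5 61.7 47.6 mean rim [0.4948 0.0616 0.0076] floor z 0.0028
d36 382 635.1 -130.9 59.4 mean rim [ 0.6359 -0.1307  0.0078] floor z 0.003
d48 517 632.7 -287.3 72.9 mean rim [ 0.6344 -0.2878  0.0079] floor z 0.0032
d60 374 479.2 -80.2 83.7 mean rim [ 0.4822 -0.0794  0.0076] floor z 0.0029
```

>>> carry_out(
  steps=[
    [0.1,[0.139,-0.396,0],[0,0,0]],
    [0.1,[0.139,-0.396,0],[0,0,0]],
    [0.1,[0.139,-0.396,0],[0,0,0]],
    [0.1,[0.139,-0.396,0],[0,0,0]],
    [0.1,[0.139,-0.396,0],[0,0,0]],
    [0.1,[0.139,-0.396,0.06],[0,0,0]],
    [0.1,[0.139,-0.396,0.12],[0,0,0]],
    [0.1,[0.139,-0.396,0.18],[0,0,0]],
    [0.1,[0.139,-0.396,0.18],[0,0,0]],
    [0.1,[0.139,-0.396,0.18],[0,0,0]],
  ],
)

```text
t: 2.45
eef_pos: [0.6292, 0.1534, 0.1653]
ee_rot: [[1.0, -0.002, -0.003], [-0.002, -1.0, -0.002], [-0.003, 0.002, -1.0]]
force: [0.0, 0.1, 0.6]
width: 0.448
gripper_force: 0.0
```

```bash
cat >> h.py <<'E'
def look(f=None):
    s=snap('wrist',f); o=ctrl.get_obs(); R=np.array(o['ee_rot'])
    print('tcp',np.round(o['eef_pos'],4),'R',R[:,:2].round(4).tolist(),'w',round(o['width'],3),'F',np.round(o['force'],1),'g',round(o['gripper_force'],1),'t',round(o['t'],2))
    q=(cloud(s)-o['eef_pos'])@R; n=(s['range_z']>0)&(abs(q[...,0])<.02)&(abs(q[...,1])<.06)&(q[...,2]<.04)
    for sg in (-1,1):
        k=q[n&(q[...,1]*sg>0)]; k=k[k[:,2]>k[:,2].max()-.006]; print('tip',sg,k[:,2].max().round(4),'y',k[:,1].min().round(4),k[:,1].max().round(4))
    return s
E
python3 - <<'E'
from h import *
s=look('w2.png'); layers(s,[.629,.1565],(.03,.06,.09,.12))
E
```

```text
tcp [0.6303 0.1541 0.1674] R [[1.0, -0.002], [-0.002, -1.0], [0.0002, 0.0005]] w 0.452 F [-0.9  0.4  0.9] g 0.0 t 2.5
tip -1 0.0278 y -0.0244 -0.0177
tip 1 0.0265 y 0.0204 0.027
layer 0.03 485 c 629.1 155.1 d 59.8 zmed 0.0286
layer 0.06 627 c 631.3 155.8 d 47.8 zmed 0.0587
layer 0.09 630 c 631.3 155.8 d 35.6 zmed 0.0886
layer 0.12 834 c 630.4 155.9 d 23.9 zmed 0.1188
```

View pics/w2.png

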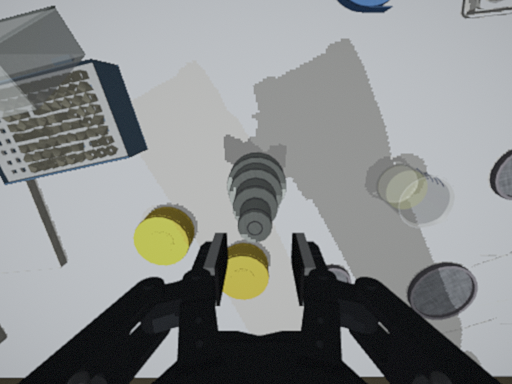

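Wrist view: the stack sits straight ahead between the fingers, with the top weight at (255,226). It needs a 3 mm shift towards +y; then descend and grip.

>>> carry_out(
  steps=[
    [0.1,[0,-0.006,0],[0,0,0]],
    [0.1,[0,-0.006,0.03],[0,0,0]],
    [0.1,[0,-0.006,0.06],[0,0,0]],
    [0.1,[0,-0.006,0.085],[0,0,0]],
    [0.1,[0,-0.006,0.085],[0,0,0]],
    [0.1,[0,-0.006,0.085],[0,0,0]],
    [0.3,[0,-0.006,0.085],[0,0,0]],
    [0.6,[0,-0.006,0.085],[0,0,0]],
    [0.6,[0,-0.006,0.085],[0,0,0]],
    [0.6,[0,-0.006,0.085],[0,0,0]],
    [0.6,[0,-0.006,0.085],[0,0,0]],
    [0.6,[0,-0.006,0.085],[0,0,0]],
  ],
  newtons=25,
)

```text
t: 3.5
eef_pos: [0.6306, 0.1586, 0.1253]
ee_rot: [[1.0, -0.0, 0.002], [-0.0, -1.0, 0.0], [0.002, -0.0, -1.0]]
force: [-0.2, -0.5, 6.6]
width: 0.269
gripper_force: 24.7
```

```bash
python3 - <<'E'
from h import *
s=look('w3.png'); layers(s,[.629,.1565],(.03,.06,.09,.12))
E
```

```text
tcp [0.6306 0.1586 0.1253] R [[1.0, -0.0004], [-0.0004, -1.0], [0.0022, -0.0003]] w 0.267 F [-1.1 -1.6  5.8] g 24.7 t 3.55
tip -1 0.04 y -0.0146 -0.0004
tip 1 0.0399 y 0.0003 0.0196
layer 0.03 649 c 629.4 155.3 d 59.6 zmed 0.0286
layer 0.06 874 c 631.5 156.1 d 47.7 zmed 0.0587
layer 0.09 710 c 635.6 156.1 d 34.1 zmed 0.0887
layer 0.12 1646 c 637.1 158.1 d 50.4 zmed 0.1189
```

View pics/w3.png

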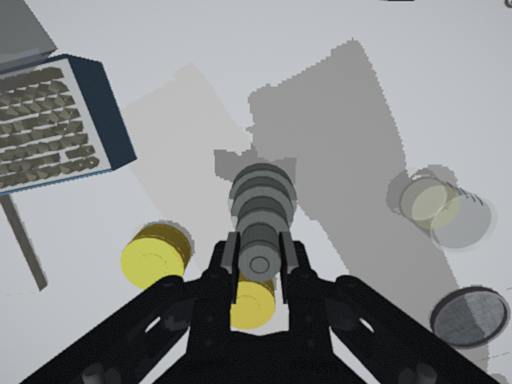

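Weight 24 is gripped (opening about 23 mm, image (260,262)) and the stack below has not moved. Lifting and carrying it to above dish 24.

>>> carry_out(
  steps=[
    [0.6,[0,0,-0.02],[0,0,0]],
    [0.6,[0,0,-0.06],[0,0,0]],
    [0.6,[0,0,-0.1],[0,0,0]],
    [0.6,[-0.05,0.035,-0.1],[0,0,0]],
    [0.6,[-0.11,0.076,-0.1],[0,0,0]],
    [0.6,[-0.17,0.118,-0.1],[0,0,0]],
    [0.6,[-0.23,0.16,-0.1],[0,0,0]],
    [0.6,[-0.274,0.191,-0.05],[0,0,0]],
    [0.6,[-0.274,0.191,0],[0,0,0]],
    [0.6,[-0.274,0.191,0.05],[0,0,0]],
    [0.6,[-0.274,0.191,0.08],[0,0,0]],
    [0.6,[-0.274,0.191,0.1],[0,0,0]],
    [0.6,[-0.274,0.191,0.1],[0,0,0]],
    [0.6,[-0.274,0.191,0.1],[0,0,0]],
  ],
)

```text
t: 4.72
eef_pos: [0.493, 0.0634, 0.0743]
ee_rot: [[1.0, 0.0, -0.0], [0.0, -1.0, 0.0], [-0.0, -0.0, -1.0]]
force: [0.5, -0.7, -0.7]
width: 0.267
gripper_force: 24.8
```

```bash
cat >> h.py <<'E'
def rim(s,c,D):
    "dish rim circle from depth; least-squares over rim points"
    q=cloud(s).reshape(-1,3); r=np.hypot(*(q[:,:2]-c).T)
    t=q[(s['range_z'].ravel()>0)&(abs(r-D/2)<.01)&(q[:,2]>.0065)&(q[:,2]<.0125)][:,:2]
    from scipy.optimize import least_squares
    f=least_squares(lambda p:np.hypot(*(t-p).T)-(D/2-.002),c,loss='soft_l1',f_scale=.001); print('dish',len(t),f.x.round(4))
E
python3 - <<'E'
from h import *
s=look('w4.png'); rim(s,[.4934,.0617],.048)
o=ctrl.get_obs(); layers(s,np.array(o['eef_pos'][:2]),np.arange(.06,.1,.003))
layers(s,[.629,.1565],(.03,.06,.09))
E
```

```text
tcp [0.4935 0.0634 0.0748] R [[1.0, 0.0002], [0.0002, -1.0], [0.0011, -0.0003]] w 0.27 F [ 0.  -0.5 -1. ] g 24.8 t 4.77
tip -1 0.0365 y -0.0109 -0.0002
tip 1 0.0361 y 0.0004 0.0122
dish 611 [0.4944 0.0624]
layer 0.06 455 c 499.8 62.9 d 50.1 zmed 0.0599
layer 0.063 527 c 500.0 62.9 d 50.1 zmed 0.0633
layer 0.066 1738 c 499.9 62.8 d 50.0 zmed 0.0676
layer 0.069 1642 c 499.7 63.0 d 50.3 zmed 0.0679
layer 0.07200000000000001 421 c 499.5 63.0 d 50.3 zmed 0.072
layer 0.07500000000000001 421 c 499.8 62.9 d 50.2 zmed 0.075
layer 0.07800000000000001 427 c 499.8 62.9 d 50.2 zmed 0.0781
layer 0.08100000000000002 351 c 500.2 63.0 d 50.0 zmed 0.0803
layer 0.08400000000000002 607 c 500.0 62.9 d 49.8 zmed 0.0853
layer 0.08700000000000002 632 c 499.5 61.5 d 61.2 zmed 0.0858
layer 0.09000000000000002 522 c 504.8 63.5 d 75.8 zmed 0.0912
layer 0.09300000000000003 981 c 504.9 63.1 d 84.5 zmed 0.0937
layer 0.09600000000000003 1278 c 494.4 63.2 d 91.2 zmed 0.0961
layer 0.09900000000000003 1709 c 495.0 63.0 d 93.3 zmed 0.0997
layer 0.03 2035 c 618.2 152.4 d 55.4 zmed 0.0286
layer 0.06 1399 c 615.0 154.6 d 36.6 zmed 0.0586
```

View pics/w4.png

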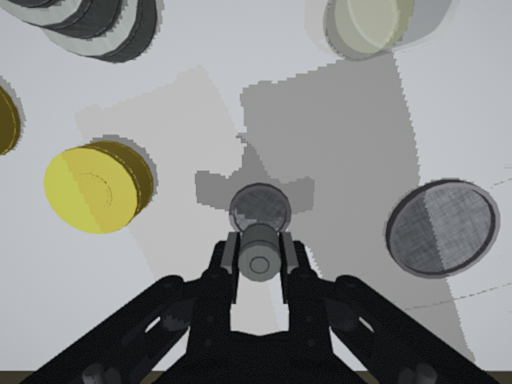

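Weight 24 hangs straight over its dish (dish at (260,210), aligned within 1 mm). Lowering slowly.

>>> carry_out(
  steps=[
    [0.6,[0.001,0.001,0.03],[0,0,0]],
    [0.6,[0.001,0.001,0.05],[0,0,0]],
    [0.6,[0.001,0.001,0.06],[0,0,0]],
    [0.6,[0.001,0.001,0.064],[0,0,0]],
    [0.6,[0.001,0.001,0.066],[0,0,0]],
    [0.6,[0.001,0.001,0.067],[0,0,0]],
    [0.6,[0.001,0.001,0.068],[0,0,0]],
    [0.6,[0.001,0.001,0.069],[0,0,0]],
    [0.6,[0.001,0.001,0.069],[0,0,0]],
    [0.6,[0.001,0.001,0.069],[0,0,0]],
  ],
)

```text
t: 5.6
eef_pos: [0.4934, 0.0626, 0.0395]
ee_rot: [[1.0, -0.0, 0.0], [-0.0, -1.0, 0.0], [0.0, -0.0, -1.0]]
force: [-0.8, -0.5, -0.3]
width: 0.271
gripper_force: 24.8
```

>>> carry_out(
  steps=[
    [0.6,[0,0,0.001],[0,0,0]],
    [0.6,[0,0,0.001],[0,0,0]],
    [0.6,[0,0,0.002],[0,0,0]],
    [0.6,[0,0,0.002],[0,0,0]],
  ],
)

```text
t: 5.93
eef_pos: [0.4936, 0.0626, 0.0392]
ee_rot: [[1.0, -0.0, 0.0], [-0.0, -1.0, -0.0], [0.0, 0.0, -1.0]]
force: [-4.8, -0.9, 11.6]
width: 0.271
gripper_force: 25.9
```

>>> carry_out(
  steps=[
    [0.6,[0,0,-0.001],[0,0,0]],
    [0.4,[0,0,-0.001],[0,0,0]],
    [0.1,[0,0,-0.001],[0,0,0]],
    [0.1,[0,0,-0.001],[0,0,0]],
    [0.1,[0,0,-0.001],[0,0,0]],
    [0.0,[0,0,-0.001],[0,0,0]],
    [-0.1,[0,0,-0.02],[0,0,0]],
    [-0.18,[0,0,-0.08],[0,0,0]],
    [-0.18,[0,0,-0.15],[0,0,0]],
    [-0.18,[0.05,-0.035,-0.19],[0,0,0]],
    [-0.18,[0.11,-0.076,-0.19],[0,0,0]],
    [-0.18,[0.17,-0.118,-0.19],[0,0,0]],
    [-0.18,[0.23,-0.16,-0.19],[0,0,0]],
    [-0.18,[0.275,-0.189,-0.19],[0,0,0]],
    [-0.18,[0.275,-0.189,-0.19],[0,0,0]],
    [-0.18,[0.275,-0.189,-0.19],[0,0,0]],
    [-0.18,[0.275,-0.189,-0.19],[0,0,0]],
  ],
)

```text
t: 7.35
eef_pos: [0.6303, 0.1567, 0.1334]
ee_rot: [[1.0, -0.0, -0.001], [-0.0, -1.0, -0.0], [-0.001, 0.0, -1.0]]
force: [0.2, -0.1, -0.1]
width: 0.589
gripper_force: 0.0
```

```bash
python3 - <<'E'
from h import *
s=look('w5.png'); layers(s,[.629,.1565],(.03,.06,.09))
t=snap('top','t5.png'); layers(t,[.4934,.062],(.034,))
E
```

```text
tcp [0.6302 0.1562 0.1336] R [[1.0, -0.0006], [-0.0006, -1.0], [-0.0005, 0.0006]] w 0.59 F [-0.7  0.6  0.3] g 0.0 t 7.4
tip -1 0.0229 y -0.0349 -0.0248
tip 1 0.0236 y 0.0251 0.0315
layer 0.03 610 c 629.4 155.0 d 59.9 zmed 0.0287
layer 0.06 814 c 631.4 155.7 d 47.6 zmed 0.0587
layer 0.09 1951 c 631.0 156.1 d 35.9 zmed 0.0888
layer 0.034 67 c 492.2 62.7 d 23.5 zmed 0.0345
```

View pics/w5.png

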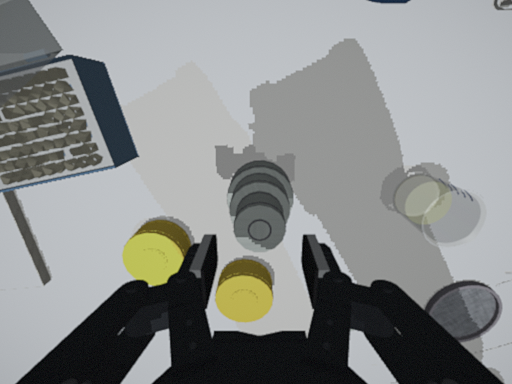

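Weight 24 stands upright in its dish (top at z 0.0345, centred within 1 mm). Weight 36 is at (260,225), centred between the fingers.

>>> carry_out(
  steps=[
    [-0.18,[0.001,0,0.03],[0,0,0]],
    [-0.18,[0.001,0,0.06],[0,0,0]],
    [-0.18,[0.001,0,0.078],[0,0,0]],
    [-0.18,[0.001,0,0.078],[0,0,0]],
    [-0.18,[0.001,0,0.078],[0,0,0]],
    [0,[0.001,0,0.078],[0,0,0]],
    [0.3,[0.001,0,0.078],[0,0,0]],
    [0.3,[0.001,0,0.078],[0,0,0]],
    [0.3,[0.001,0,0.078],[0,0,0]],
    [0.3,[0.001,0,0.078],[0,0,0]],
    [0.3,[0.001,0,0.078],[0,0,0]],
  ],
  newtons=35,
)

```text
t: 8.37
eef_pos: [0.6319, 0.157, 0.0956]
ee_rot: [[1.0, -0.0, 0.002], [-0.0, -1.0, 0.0], [0.002, -0.0, -1.0]]
force: [-2.0, -1.6, 6.6]
width: 0.405
gripper_force: 35.1
```

>>> carry_out(
  steps=[
    [0.3,[0,0,-0.02],[0,0,0]],
    [0.3,[0,0,-0.06],[0,0,0]],
    [0.3,[0,0,-0.1],[0,0,0]],
    [0.3,[0,0.03,-0.11],[0,0,0]],
    [0.3,[0,0.09,-0.11],[0,0,0]],
    [0.3,[0,0.16,-0.11],[0,0,0]],
    [0.3,[0,0.23,-0.11],[0,0,0]],
    [0.3,[0.002,0.3,-0.11],[0,0,0]],
    [0.3,[0.004,0.37,-0.11],[0,0,0]],
    [0.3,[0.004,0.44,-0.11],[0,0,0]],
    [0.3,[0.004,0.51,-0.11],[0,0,0]],
    [0.3,[0.004,0.56,-0.11],[0,0,0]],
    [0.3,[0.004,0.574,-0.08],[0,0,0]],
    [0.3,[0.004,0.574,-0.03],[0,0,0]],
    [0.3,[0.004,0.574,0.02],[0,0,0]],
    [0.3,[0.004,0.574,0.04],[0,0,0]],
    [0.3,[0.004,0.574,0.04],[0,0,0]],
    [0.3,[0.004,0.574,0.04],[0,0,0]],
  ],
)

```text
t: 9.87
eef_pos: [0.6334, -0.1295, 0.0749]
ee_rot: [[1.0, 0.0, -0.0], [0.0, -1.0, 0.0], [-0.0, -0.0, -1.0]]
force: [-0.2, -0.1, -0.8]
width: 0.408
gripper_force: 35.2
```

```bash
python3 - <<'E'
from h import *
s=look('w6.png'); rim(s,[.634,-.1303],.06)
E
```

```text
tcp [ 0.6341 -0.1297  0.0758] R [[1.0, 0.0003], [0.0003, -1.0], [0.0016, 0.0]] w 0.403 F [ 1.3  0.3 -1.8] g 35.2 t 9.92
tip -1 0.0379 y -0.0166 -0.0004
tip 1 0.0376 y 0.0002 0.0184
dish 778 [ 0.6351 -0.1305]
```

View pics/w6.png

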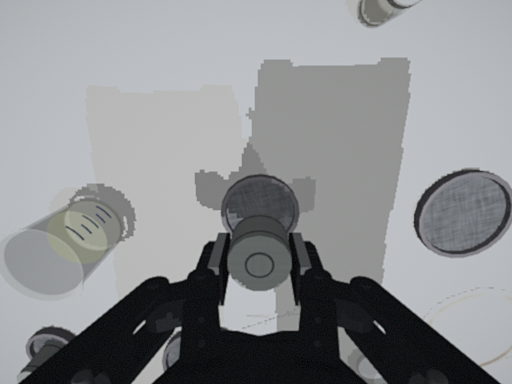

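Weight 36 is centred over its dish (dish centre (260,205)). Lowering.

>>> carry_out(
  steps=[
    [0.3,[0.001,0.001,0.03],[0,0,0]],
    [0.3,[0.001,0.001,0.05],[0,0,0]],
    [0.3,[0.001,0.001,0.06],[0,0,0]],
    [0.3,[0.001,0.001,0.065],[0,0,0]],
    [0.3,[0.001,0.001,0.067],[0,0,0]],
    [0.3,[0.001,0.001,0.068],[0,0,0]],
    [0.3,[0.001,0.001,0.069],[0,0,0]],
    [0.3,[0.001,0.001,0.07],[0,0,0]],
    [0.3,[0.001,0.001,0.07],[0,0,0]],
    [0.3,[0.001,0.001,0.07],[0,0,0]],
  ],
)

```text
t: 10.75
eef_pos: [0.6341, -0.1305, 0.0397]
ee_rot: [[1.0, -0.0, 0.001], [-0.0, -1.0, -0.0], [0.001, 0.0, -1.0]]
force: [0.2, -0.9, 0.6]
width: 0.408
gripper_force: 35.3
```

>>> carry_out(
  steps=[
    [0.3,[0,0,0.001],[0,0,0]],
    [0.3,[0,0,0.001],[0,0,0]],
    [0.3,[0,0,0.001],[0,0,0]],
  ],
)

```text
t: 11.0
eef_pos: [0.6341, -0.1305, 0.0396]
ee_rot: [[1.0, -0.0, 0.001], [-0.0, -1.0, -0.0], [0.001, 0.0, -1.0]]
force: [-1.7, 0.6, 6.0]
width: 0.406
gripper_force: 35.9
```

>>> carry_out(
  steps=[
    [0.2,[0,0,0],[0,0,0]],
    [-0.05,[0,0,0],[0,0,0]],
    [-0.18,[0,0,0],[0,0,0]],
    [-0.18,[0,0,0],[0,0,0]],
    [-0.18,[0,0,0],[0,0,0]],
    [-0.2,[0,0,-0.03],[0,0,0]],
    [-0.3,[0,0,-0.1],[0,0,0]],
    [-0.5,[0,0,-0.17],[0,0,0]],
    [-0.5,[0,-0.05,-0.19],[0,0,0]],
    [-0.5,[0,-0.13,-0.19],[0,0,0]],
    [-0.5,[0,-0.21,-0.19],[0,0,0]],
    [-0.5,[0,-0.29,-0.19],[0,0,0]],
    [-0.5,[0,-0.37,-0.19],[0,0,0]],
    [-0.5,[-0.005,-0.45,-0.19],[0,0,0]],
    [-0.5,[-0.005,-0.53,-0.19],[0,0,0]],
    [-0.5,[-0.005,-0.574,-0.17],[0,0,0]],
    [-0.5,[-0.005,-0.574,-0.13],[0,0,0]],
    [-0.5,[-0.005,-0.574,-0.13],[0,0,0]],
    [-0.5,[-0.005,-0.574,-0.13],[0,0,0]],
  ],
)

```text
t: 12.58
eef_pos: [0.6306, 0.1557, 0.1028]
ee_rot: [[1.0, -0.0, -0.003], [-0.0, -1.0, -0.001], [-0.003, 0.001, -1.0]]
force: [0.9, -1.0, 0.3]
width: 0.751
gripper_force: 0.0
```

```bash
python3 - <<'E'
from h import *
s=look('w7.png'); layers(s,[.629,.1565],(.03,.06))
t=snap('top','t7.png'); layers(t,[.4934,.062],(.034,)); layers(t,[.633,-.1303],(.034,))
E
```

```text
tcp [0.6314 0.1552 0.1039] R [[1.0, -0.0015], [-0.0015, -1.0], [-0.0007, 0.0009]] w 0.751 F [ 0.7 -0.7  0.6] g 0.0 t 12.63
tip -1 0.0221 y -0.0386 -0.0317
tip 1 0.0214 y 0.0317 0.0435
layer 0.03 795 c 629.5 155.4 d 59.7 zmed 0.0286
layer 0.06 3496 c 631.0 156.1 d 48.0 zmed 0.0588
layer 0.034 64 c 491.6 63.1 d 23.2 zmed 0.0341
layer 0.034 142 c 631.7 -129.8 d 35.7 zmed 0.0341
```

View pics/w7.png

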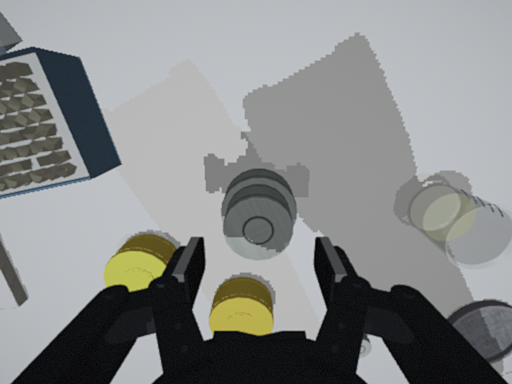

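Weight 36 is upright in its dish. Weight 48 is centred in view at (258,228).

>>> carry_out(
  steps=[
    [-0.5,[0,-0.001,0.03],[0,0,0]],
    [-0.5,[0,-0.001,0.06],[0,0,0]],
    [-0.5,[0,-0.001,0.08],[0,0,0]],
    [-0.5,[0,-0.001,0.08],[0,0,0]],
    [-0.5,[0,-0.001,0.08],[0,0,0]],
    [-0.3,[0,-0.001,0.08],[0,0,0]],
    [0,[0,-0.001,0.08],[0,0,0]],
    [0,[0,-0.001,0.08],[0,0,0]],
    [0,[0,-0.001,0.08],[0,0,0]],
    [0,[0,-0.001,0.08],[0,0,0]],
    [0,[0,-0.001,0.08],[0,0,0]],
  ],
  newtons=50,
)

```text
t: 13.6
eef_pos: [0.6322, 0.157, 0.0654]
ee_rot: [[1.0, -0.001, 0.002], [-0.001, -1.0, 0.0], [0.002, -0.0, -1.0]]
force: [-1.3, -2.1, 5.6]
width: 0.543
gripper_force: 51.9
```

>>> carry_out(
  steps=[
    [0,[0,0,-0.02],[0,0,0]],
    [0,[0,0,-0.06],[0,0,0]],
    [0,[0,0,-0.11],[0,0,0]],
    [0,[0,0.03,-0.14],[0,0,0]],
    [0,[0,0.09,-0.14],[0,0,0]],
    [0,[0,0.16,-0.14],[0,0,0]],
    [0,[0,0.23,-0.14],[0,0,0]],
    [0,[0,0.3,-0.14],[0,0,0]],
    [0,[0,0.37,-0.14],[0,0,0]],
    [0,[0,0.44,-0.14],[0,0,0]],
    [0,[0,0.51,-0.14],[0,0,0]],
    [0,[0,0.58,-0.14],[0,0,0]],
    [0,[0,0.65,-0.14],[0,0,0]],
    [0,[0,0.72,-0.14],[0,0,0]],
    [0,[0,0.79,-0.14],[0,0,0]],
    [0,[0,0.85,-0.14],[0,0,0]],
    [0,[0,0.886,-0.12],[0,0,0]],
    [0,[0,0.886,-0.07],[0,0,0]],
    [0,[0,0.886,-0.02],[0,0,0]],
    [0,[0,0.886,-0.02],[0,0,0]],
  ],
)

```text
t: 15.27
eef_pos: [0.628, -0.2841, 0.0677]
ee_rot: [[1.0, 0.0, -0.008], [0.0, -1.0, 0.004], [-0.008, -0.004, -1.0]]
force: [-2.2, 1.1, -5.0]
width: 0.544
gripper_force: 52.2
```

>>> carry_out(
  steps=[
    [0,[0,0,0],[0,0,0]],
    [0,[0,0,0],[0,0,0]],
  ],
)

```text
t: 15.43
eef_pos: [0.6321, -0.285, 0.075]
ee_rot: [[1.0, 0.001, 0.001], [0.001, -1.0, 0.0], [0.001, -0.0, -1.0]]
force: [1.0, -0.5, -2.7]
width: 0.541
gripper_force: 52.2
```

```bash
python3 - <<'E'
from h import *
s=look('w8.png'); rim(s,[.632,-.286],.072)
E
```

```text
tcp [ 0.6325 -0.2854  0.0756] R [[1.0, 0.001], [0.001, -1.0], [0.0022, 0.0005]] w 0.545 F [ 0.1 -0.4 -2.4] g 52.2 t 15.48
tip -1 0.0367 y -0.023 -0.0091
tip 1 0.0368 y 0.0101 0.0236
dish 895 [ 0.6327 -0.2871]
```

View pics/w8.png

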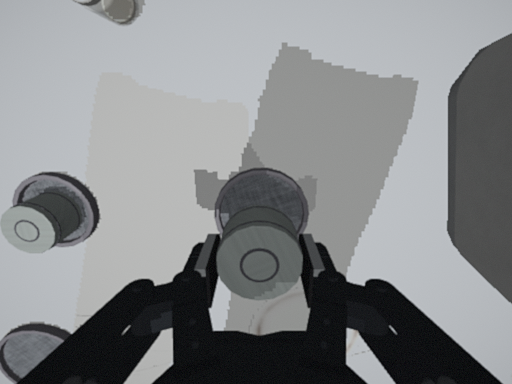

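Weight 48 is over its dish (dish centre (262,210)), about 1 mm off. Lowering with the correction.

>>> carry_out(
  steps=[
    [0,[-0.001,0.003,0.03],[0,0,0]],
    [0,[-0.001,0.003,0.05],[0,0,0]],
    [0,[-0.001,0.003,0.06],[0,0,0]],
    [0,[-0.001,0.003,0.065],[0,0,0]],
    [0,[-0.001,0.003,0.067],[0,0,0]],
    [0,[-0.001,0.003,0.068],[0,0,0]],
    [0,[-0.001,0.003,0.069],[0,0,0]],
    [0,[-0.001,0.003,0.07],[0,0,0]],
    [0,[-0.001,0.003,0.07],[0,0,0]],
    [0,[-0.001,0.003,0.07],[0,0,0]],
  ],
)

```text
t: 16.32
eef_pos: [0.6311, -0.2875, 0.0395]
ee_rot: [[1.0, -0.0, 0.001], [-0.0, -1.0, -0.0], [0.001, 0.0, -1.0]]
force: [-0.9, 0.8, 2.3]
width: 0.539
gripper_force: 52.8
```

>>> carry_out(
  steps=[
    [-0.2,[0,0,0],[0,0,0]],
    [-0.5,[0,0,0],[0,0,0]],
    [-0.5,[0,0,0],[0,0,0]],
    [-0.5,[0,0,0],[0,0,0]],
    [-0.5,[0,0,-0.03],[0,0,0]],
    [-0.7,[0,0,-0.1],[0,0,0]],
    [-0.9,[0,0,-0.17],[0,0,0]],
    [-0.9,[0,-0.05,-0.19],[0,0,0]],
    [-0.9,[0,-0.13,-0.19],[0,0,0]],
    [-0.9,[0,-0.21,-0.19],[0,0,0]],
    [-0.9,[0,-0.29,-0.19],[0,0,0]],
    [-0.9,[0,-0.37,-0.19],[0,0,0]],
    [-0.9,[-0.004,-0.45,-0.19],[0,0,0]],
    [-0.9,[-0.004,-0.53,-0.19],[0,0,0]],
    [-0.9,[-0.004,-0.61,-0.19],[0,0,0]],
    [-0.9,[-0.004,-0.69,-0.19],[0,0,0]],
    [-0.9,[-0.004,-0.77,-0.19],[0,0,0]],
    [-0.9,[-0.004,-0.85,-0.19],[0,0,0]],
    [-0.9,[-0.004,-0.887,-0.18],[0,0,0]],
    [-0.9,[-0.004,-0.887,-0.14],[0,0,0]],
  ],
)

```text
t: 17.98
eef_pos: [0.6296, 0.1646, 0.1135]
ee_rot: [[1.0, 0.008, 0.006], [0.008, -1.0, 0.005], [0.006, -0.005, -1.0]]
force: [0.5, 0.3, -0.1]
width: 0.946
gripper_force: 0.0
```

>>> carry_out(
  steps=[
    [-0.9,[0,0,0.05],[0,0,0]],
    [-0.9,[0,0,0.05],[0,0,0]],
    [-0.9,[0,0,0.05],[0,0,0]],
  ],
)

```text
t: 18.23
eef_pos: [0.6282, 0.1556, 0.0838]
ee_rot: [[1.0, -0.0, -0.002], [-0.0, -1.0, -0.001], [-0.002, 0.001, -1.0]]
force: [-0.2, -0.1, -0.2]
width: 0.954
gripper_force: 0.0
```

```bash
python3 - <<'E'
from h import *
s=look('w9.png'); layers(s,[.629,.1565],(.03,))
t=snap('top','t9.png'); layers(t,[.4934,.062],(.034,)); layers(t,[.633,-.1303],(.034,)); layers(t,[.631,-.286],(.034,))
E
```

```text
tcp [0.6292 0.1558 0.0851] R [[1.0, -0.0006], [-0.0006, -1.0], [0.0004, -0.0]] w 0.946 F [0.4 0.4 0.8] g 0.0 t 18.28
tip -1 0.0167 y -0.0463 -0.0394
tip 1 0.0165 y 0.0409 0.0479
layer 0.03 4953 c 629.5 155.0 d 60.3 zmed 0.0288
layer 0.034 65 c 491.9 62.7 d 23.2 zmed 0.0346
layer 0.034 148 c 631.9 -130.0 d 35.5 zmed 0.0345
layer 0.034 271 c 628.6 -286.5 d 48.0 zmed 0.0344
```

View pics/w9.png

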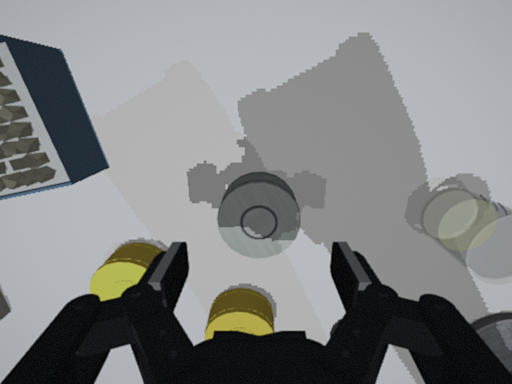

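All three placed weights stand upright at the right height. Weight 60 is centred at (258,221).

>>> carry_out(
  steps=[
    [-0.9,[0,0,0.03],[0,0,0]],
    [-0.9,[0,0,0.06],[0,0,0]],
    [-0.9,[0,0,0.09],[0,0,0]],
    [-0.9,[0,0,0.103],[0,0,0]],
    [-0.9,[0,0,0.103],[0,0,0]],
    [-0.9,[0,0,0.103],[0,0,0]],
    [-0.6,[0,0,0.103],[0,0,0]],
    [-0.3,[0,0,0.103],[0,0,0]],
    [-0.3,[0,0,0.103],[0,0,0]],
    [-0.3,[0,0,0.103],[0,0,0]],
    [-0.3,[0,0,0.103],[0,0,0]],
    [-0.3,[0,0,0.103],[0,0,0]],
  ],
  newtons=70,
)

```text
t: 19.33
eef_pos: [0.6297, 0.1561, 0.0341]
ee_rot: [[1.0, -0.0, 0.002], [-0.0, -1.0, 0.0], [0.002, -0.0, -1.0]]
force: [-1.2, -1.3, 6.1]
width: 0.676
gripper_force: 74.6
```

>>> carry_out(
  steps=[
    [-0.3,[0,0,-0.02],[0,0,0]],
    [-0.3,[0,0,-0.06],[0,0,0]],
    [-0.3,[0,0,-0.11],[0,0,0]],
    [-0.3,[0,0,-0.16],[0,0,0]],
    [-0.3,[-0.02,0.03,-0.18],[0,0,0]],
    [-0.3,[-0.055,0.085,-0.18],[0,0,0]],
    [-0.3,[-0.09,0.14,-0.18],[0,0,0]],
    [-0.3,[-0.125,0.195,-0.18],[0,0,0]],
    [-0.3,[-0.16,0.25,-0.18],[0,0,0]],
    [-0.3,[-0.195,0.305,-0.18],[0,0,0]],
    [-0.3,[-0.23,0.36,-0.18],[0,0,0]],
    [-0.3,[-0.265,0.415,-0.18],[0,0,0]],
    [-0.3,[-0.295,0.46,-0.18],[0,0,0]],
    [-0.3,[-0.304,0.472,-0.15],[0,0,0]],
    [-0.3,[-0.304,0.472,-0.11],[0,0,0]],
    [-0.3,[-0.304,0.472,-0.082],[0,0,0]],
    [-0.3,[-0.304,0.472,-0.082],[0,0,0]],
    [-0.3,[-0.304,0.472,-0.082],[0,0,0]],
  ],
)

```text
t: 20.83
eef_pos: [0.4762, -0.0796, 0.0734]
ee_rot: [[1.0, 0.0, -0.002], [0.0, -1.0, 0.001], [-0.002, -0.001, -1.0]]
force: [0.9, 0.1, -4.9]
width: 0.674
gripper_force: 76.7
```

```bash
python3 - <<'E'
from h import *
s=look('w10.png'); rim(s,[.478,-.08],.084)
E
```

```text
tcp [ 0.477  -0.0797  0.0741] R [[1.0, 0.0004], [0.0004, -1.0], [0.0001, -0.0002]] w 0.672 F [-0.  -0.6 -5.2] g 76.7 t 20.88
tip -1 0.035 y -0.0284 -0.0204
tip 1 0.0346 y 0.0216 0.0298
dish 1025 [ 0.4786 -0.0798]
```

View pics/w10.png

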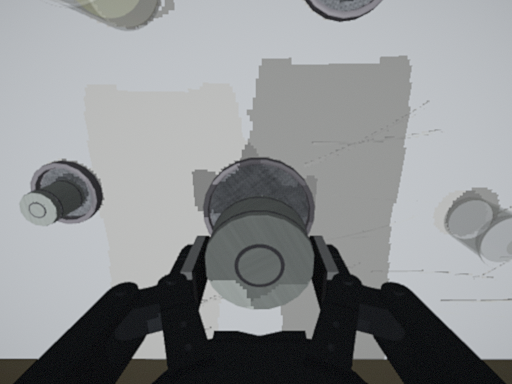

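Weight 60 is centred over its dish (dish centre (259,207)). Lowering.

>>> carry_out(
  steps=[
    [-0.3,[0.001,0,0.03],[0,0,0]],
    [-0.3,[0.001,0,0.05],[0,0,0]],
    [-0.3,[0.001,0,0.06],[0,0,0]],
    [-0.3,[0.001,0,0.065],[0,0,0]],
    [-0.3,[0.001,0,0.068],[0,0,0]],
    [-0.3,[0.001,0,0.069],[0,0,0]],
    [-0.3,[0.001,0,0.07],[0,0,0]],
    [-0.3,[0.001,0,0.071],[0,0,0]],
    [-0.3,[0.001,0,0.071],[0,0,0]],
    [-0.3,[0.001,0,0.071],[0,0,0]],
  ],
)

```text
t: 21.72
eef_pos: [0.4774, -0.08, 0.0381]
ee_rot: [[1.0, -0.0, 0.0], [-0.0, -1.0, -0.0], [0.0, 0.0, -1.0]]
force: [0.1, 0.4, -5.6]
width: 0.672
gripper_force: 77.0
```

>>> carry_out(
  steps=[
    [-0.3,[0,0,0.001],[0,0,0]],
    [-0.3,[0,0,0.001],[0,0,0]],
    [-0.3,[0,0,0.001],[0,0,0]],
  ],
)

```text
t: 21.97
eef_pos: [0.4774, -0.08, 0.038]
ee_rot: [[1.0, -0.0, 0.0], [-0.0, -1.0, -0.0], [0.0, 0.0, -1.0]]
force: [-4.2, 0.5, 6.1]
width: 0.677
gripper_force: 78.1
```

Contact. Opening and rising straight up.

>>> carry_out(
  steps=[
    [-0.5,[0,0,0],[0,0,0]],
    [-0.8,[0,0,0],[0,0,0]],
    [-0.8,[0,0,0],[0,0,0]],
    [-0.8,[0,0,0],[0,0,0]],
    [-0.8,[0,0,0],[0,0,0]],
    [-0.8,[0,0,-0.03],[0,0,0]],
    [-0.8,[0,0,-0.1],[0,0,0]],
    [-0.8,[0,0,-0.17],[0,0,0]],
    [-0.8,[0,0,-0.24],[0,0,0]],
    [-0.8,[0.1,0,-0.3],[0,0,0]],
    [-0.8,[0.1,0,-0.36],[0,0,0]],
    [-0.8,[0.1,0,-0.36],[0,0,0]],
    [-0.8,[0.1,0,-0.36],[0,0,0]],
  ],
)

```text
t: 23.05
eef_pos: [0.529, -0.0798, 0.2193]
ee_rot: [[1.0, 0.0, 0.004], [0.0, -1.0, -0.0], [0.004, 0.0, -1.0]]
force: [-0.4, -0.3, -0.9]
width: 0.895
gripper_force: 0.0
```

```bash
python3 - <<'E'
from h import *
s=look('w11.png')
for c in ([.4934,.062],[.633,-.1303],[.631,-.286],[.478,-.08]): layers(s,c,(.034,))
E
```

```text
tcp [ 0.5275 -0.0799  0.2175] R [[1.0, 0.0], [0.0, -1.0], [0.0008, 0.0001]] w 0.903 F [-0.6  0.3 -0.7] g 0.0 t 23.1
tip -1 0.0156 y -0.0447 -0.0376
tip 1 0.0148 y 0.0386 0.0452
layer 0.034 267 c 494.1 60.7 d 23.9 zmed 0.0325
layer 0.034 944 c 633.1 -131.6 d 36.0 zmed 0.0327
layer 0.034 1709 c 629.6 -288.1 d 48.8 zmed 0.033
layer 0.034 1636 c 477.1 -81.2 d 59.8 zmed 0.0327
```

View pics/w11.png

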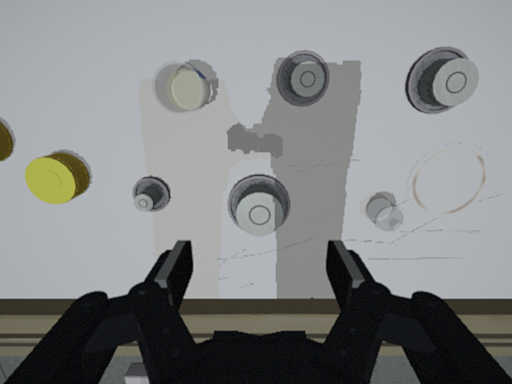

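All four weights stand upright in their own dishes, at (148,197), (307,78), (455,82) and (259,212). The beaker (188,90) and bottle (383,210) have not moved. Handing in.

```bash
python3 -c "
from bench import ctrl
print(ctrl.job_done())"
```

```text
the job is handed in; nothing more can be done
None
```

The stack is taken apart from the top down, each of the four weights stands upright in the dish of its own size, the weighing bottle and beaker are where they were, and the job was handed in at about 23 s.

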